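# Make up the weight on the desk scale

## Robot

A 6-joint arm with a two-finger parallel gripper is mounted at the origin on the work surface; the furniture and walls round the work are solid. World frame = base frame: x ahead of the robot, y to its left, z up, the work surface at z = 0. Lengths are in m, angles in rad, forces in N, time in s.
With the tool pointing down it reaches from about 0.35 to 0.85 m from the base axis. Payload 8.1 kg.
Tool frame: the origin (TCP) lies at the very end of the fingers, on their centre line; the grasp point (between the pads) lies 19 mm behind it; z points along the fingers, y is the line along which they close (so a half turn about z gives the same grasp; the last joint's range is limited). The gripper opens to 93 mm and grips with 3 to 60 N. Pads are 15 mm wide; open, the fingers measure 128 mm over their backs; the gripper's body (75 mm by 188 mm) begins 65 mm behind the grasp point.
Start: joints at [1.212, 0.13, 1.488, -0, 1.523, -0.085], TCP at [0.162, 0.578, 0.219] pointing down, gripper open.
Joint ranges: [-2.96, 2.96], [-0.89, 2.26], [0.02, 2.5], [-1.34, 4.48], [0, 2.73], [-2.66, 2.66]. Speed limits (rad/s): [2.39, 2.39, 2.79, 3.14, 3.14, 3.14].

## Interface

Orientations are given as a rotation vector (axis times angle).
In Python, from plant import robot gives the robot as it stands. The module is installed in compiled form; this text tells all that it offers.
- The arm moves only by the tool play_rows, never from a script. Its argument "increments" is text: rows parted by semicolons, each of 5 numbers parted by spaces: the shift along the tool's x, y, z in mm, then the turn about the tool's z in degrees, then the closure, from -1 (fully open) to 1 (shut). In form: dx dy dz yaw claw; .... A call has 1 to 20 rows; each row is the pose to reach, as a shift and turn from the pose commanded when the call began, along the tool's axes at that moment; what a row does not reach only later rows make up. A row lasts 1/10 s, in which the tool goes at most 50 mm and 8.59 degrees, less where a joint would pass 70% of its speed; a pose out of reach is approached as far as the arm can. A call with a gripper value outside its range is refused whole. The fingers move at their own pace and stop on an object; "force" is the grip in N (left out, the last holds). Time passes only in rows, so rows that repeat a pose let the fingers close. It gives the time, the measured TCP pose, the force, the opening and the grip force at its end, in the units of the state.
- robot.read_state(): the state, without advancing time (a new reading comes with each control period).
- robot.read_camera(name): name is "scene" or "top" or "wrist"; returns the picture (480x640x3 uint8, blue, green, red); there is no depth.
- robot.calibration(name): a dict with "vertical_fov" (degrees; the focal length in pixels is half the picture's height over the tangent of half this angle, whatever the lens; pixels are square), "cx", "cy" (the principal point, pixels), "rvec" (rotation vector, rad) and "tvec" (3), from world to camera coordinates, as OpenCV has them. Camera axes: x right, y down, z forward; pixel columns grow to the right and rows downward; lengths in m; the calibration is good to about 2 mm. A picture is of the moment at which its call begins: read the wrist's pose just before it. calibration takes no time and is no camera call; for the wrist camera it gives the pose at the moment of the call.
- robot.close_job(): hands the job in; it is judged then, once.
Trained networks look in the newest picture that a camera, given by its name, has taken for a name from the list of things; names that differ only in an ending like _2 or _b are one class to them, and where a whole thing is asked for, a point or a joint stands for the part that bears it (a point fixed in the world has none). Each returns a list of dicts, best first, with "conf" (0 to 1); they miss things now and then, are a little off and sometimes report something else, mostly with a low value. They report only what shows in the picture. A call takes as long as a camera call. They do not tell look-alikes from the thing itself.
- robot.recognise(camera, query): "centre" ([x, y, z] in m, in world coordinates, good to about 4 mm: the middle of the surface that is visible of it).
- robot.regions_of(camera, query): "pixels" (480x640 bool, what is visible of it).
- robot.landmark_of(camera, query): "centre" ([x, y, z] in m, in world coordinates, good to about 4 mm: a listed point, or the origin of a listed thing).
The state is a dict: "t": time; "q": joint angles; "dq": joint speeds; "joint_torque": joint torques, N m; "tool_pos": TCP position; "orientation": TCP orientation; "force": force on the tool from outside, world axes, zero at the start; "wrist_torque": the same for the moment, N m; "opening": finger opening in m; "gripper_force": force on a finger pad.
Only numpy, scipy, OpenCV 4.12 (cv2) and the standard library are available. Lean on these libraries where they do the work, as an engineer would, in place of code of your own. Each camera call takes 0.05 s, during which the arm holds its last target. There are 200 camera calls.

## Task

Load the brass rings one at a time onto the post of the spring scale, feeling for the post, until the red pointer comes to rest inside the green band; leave the rings that are not needed where they lie. Lower every ring gently down to the pan or to the ring below and let go of it there: do not drop rings, press the pan anywhere near its bottom stop or push hard on the scale, and leave the other things on the table alone.

Things in the scene. Friction and masses are not known exactly. Their poses are not given: they have to be found in the camera images.
- scale: white spring scale, fixed. Origin on the table under the pan's middle, z up. Base 130 x 190 x 34 mm, from -70 to +120 mm along its own y. A 34 mm wide white dial plate with black marks every 5 mm and a green band stands at +77 to +111 mm along its own y, top 107 mm above the table. More than 15 N on the scale by anything is too rough
- pan_centre (a point): middle of the top face of the round pan (80 mm across; 105 mm up at reading 0; sinks straight down). A steel post 10 mm thick rises 44 mm from the pan, tip edge bevelled 1.5 mm. It is eccentric: 8 mm from this point, in a direction not measured, new each time, firm under light forces. Find it by sliding a ring on its tip, lightly pressed, till it drops over (2 mm play); three rings fit
- pan (a joint): scale reading: how far the pan and its red pointer have sunk (m, 0 to 0.060, the bottom stop). Soft spring, about 137 N/m: a ring adds about 0.010, a push of 1 N about 0.0073. Empty it reads 0.005 to 0.018, new each time. Green band: 0.030 to 0.042; two or three rings are needed. Beyond 0.055 it is overloaded
- ring_a: brass ring weight, outside 46 mm, hole 14 mm, 12 mm thick, 140 g, lying flat on the table at the start; all four are alike. Origin: centre of the underside; z up. Grip it across its outside diameter
- ring_b: brass ring weight, outside 46 mm, hole 14 mm, 12 mm thick, 140 g, lying flat on the table at the start; all four are alike. Origin: centre of the underside; z up. Grip it across its outside diameter
- ring_c: brass ring weight, outside 46 mm, hole 14 mm, 12 mm thick, 140 g, lying flat on the table at the start; all four are alike. Origin: centre of the underside; z up. Grip it across its outside diameter
- ring_d: brass ring weight, outside 46 mm, hole 14 mm, 12 mm thick, 140 g, lying flat on the table at the start; all four are alike. Origin: centre of the underside; z up. Grip it across its outside diameter
- car_yellow: yellow toy car, 32 x 62 x 29 mm, bystander; origin under its middle
- eraser: white eraser in a blue sleeve, 21 x 45 x 13 mm, bystander; origin under its middle
- thread_reel: reel of red thread standing upright, 28 mm across, 40 mm tall, bystander; origin under its middle
Not all that is in view belongs to the job. What is shaped like the ring_b but blue or pink is not meant. Leave any turquoise look-alike of the ring_a alone.

How it is judged:
On the way, in this order (a step that is already met when the one before it is completed fails the run):
1. one ring, alone, is down on the post and let go of, while the other three are on the table ((((horizontal distance between ring_a and pan_centre below 0.013 m and z of ring_a in the frame of pan_centre between -0.003 and 0.032 m and angle between ring_a's own z axis and vertical below 0.12 rad and contact force between the fingers and ring_a below 0.05 N) and height (world z) of each of ring_b, ring_c, ring_d below 0.02 m) or (height (world z) of each of ring_a, ring_c, ring_d below 0.02 m and (horizontal distance between ring_b and pan_centre below 0.013 m and z of ring_b in the frame of pan_centre between -0.003 and 0.032 m and angle between ring_b's own z axis and vertical below 0.12 rad and contact force between the fingers and ring_b below 0.05 N)) or (height (world z) of each of ring_a, ring_b, ring_d below 0.02 m and (horizontal distance between ring_c and pan_centre below 0.013 m and z of ring_c in the frame of pan_centre between -0.003 and 0.032 m and angle between ring_c's own z axis and vertical below 0.12 rad and contact force between the fingers and ring_c below 0.05 N)) or (height (world z) of each of ring_a, ring_b, ring_c below 0.02 m and (horizontal distance between ring_d and pan_centre below 0.013 m and z of ring_d in the frame of pan_centre between -0.003 and 0.032 m and angle between ring_d's own z axis and vertical below 0.12 rad and contact force between the fingers and ring_d below 0.05 N)))), for 0.2 s.
2. two rings are down on the post and let go of, while the other two are on the table ((((horizontal distance between ring_a and pan_centre below 0.013 m and z of ring_a in the frame of pan_centre between -0.003 and 0.032 m and angle between ring_a's own z axis and vertical below 0.12 rad and contact force between the fingers and ring_a below 0.05 N) and (horizontal distance between ring_b and pan_centre below 0.013 m and z of ring_b in the frame of pan_centre between -0.003 and 0.032 m and angle between ring_b's own z axis and vertical below 0.12 rad and contact force between the fingers and ring_b below 0.05 N) and height (world z) of each of ring_c, ring_d below 0.02 m) or ((horizontal distance between ring_a and pan_centre below 0.013 m and z of ring_a in the frame of pan_centre between -0.003 and 0.032 m and angle between ring_a's own z axis and vertical below 0.12 rad and contact force between the fingers and ring_a below 0.05 N) and height (world z) of each of ring_b, ring_d below 0.02 m and (horizontal distance between ring_c and pan_centre below 0.013 m and z of ring_c in the frame of pan_centre between -0.003 and 0.032 m and angle between ring_c's own z axis and vertical below 0.12 rad and contact force between the fingers and ring_c below 0.05 N)) or ((horizontal distance between ring_a and pan_centre below 0.013 m and z of ring_a in the frame of pan_centre between -0.003 and 0.032 m and angle between ring_a's own z axis and vertical below 0.12 rad and contact force between the fingers and ring_a below 0.05 N) and height (world z) of each of ring_b, ring_c below 0.02 m and (horizontal distance between ring_d and pan_centre below 0.013 m and z of ring_d in the frame of pan_centre between -0.003 and 0.032 m and angle between ring_d's own z axis and vertical below 0.12 rad and contact force between the fingers and ring_d below 0.05 N)) or (height (world z) of each of ring_a, ring_d below 0.02 m and (horizontal distance between ring_b and pan_centre below 0.013 m and z of ring_b in the frame of pan_centre between -0.003 and 0.032 m and angle between ring_b's own z axis and vertical below 0.12 rad and contact force between the fingers and ring_b below 0.05 N) and (horizontal distance between ring_c and pan_centre below 0.013 m and z of ring_c in the frame of pan_centre between -0.003 and 0.032 m and angle between ring_c's own z axis and vertical below 0.12 rad and contact force between the fingers and ring_c below 0.05 N)) or (height (world z) of each of ring_a, ring_c below 0.02 m and (horizontal distance between ring_b and pan_centre below 0.013 m and z of ring_b in the frame of pan_centre between -0.003 and 0.032 m and angle between ring_b's own z axis and vertical below 0.12 rad and contact force between the fingers and ring_b below 0.05 N) and (horizontal distance between ring_d and pan_centre below 0.013 m and z of ring_d in the frame of pan_centre between -0.003 and 0.032 m and angle between ring_d's own z axis and vertical below 0.12 rad and contact force between the fingers and ring_d below 0.05 N)) or (height (world z) of each of ring_a, ring_b below 0.02 m and (horizontal distance between ring_c and pan_centre below 0.013 m and z of ring_c in the frame of pan_centre between -0.003 and 0.032 m and angle between ring_c's own z axis and vertical below 0.12 rad and contact force between the fingers and ring_c below 0.05 N) and (horizontal distance between ring_d and pan_centre below 0.013 m and z of ring_d in the frame of pan_centre between -0.003 and 0.032 m and angle between ring_d's own z axis and vertical below 0.12 rad and contact force between the fingers and ring_d below 0.05 N)))), for 0.2 s.
At the end, for the whole second after the job is handed in: The scale reads 0.030 to 0.042 (pointer in the green band) and is at rest; each ring is either round the post, flat (within 0.12 rad), down on the pan or on the rings below it and not touched by the fingers, or still lies on the table within 25 mm of where it started (value of joint pan between 0.03 and 0.042 m and velocity of joint pan between -0.01 and 0.01 m/s and ((horizontal distance between ring_a and pan_centre below 0.013 m and z of ring_a in the frame of pan_centre between -0.003 and 0.032 m and angle between ring_a's own z axis and vertical below 0.12 rad and contact force between the fingers and ring_a below 0.05 N) or (distance of ring_a from where it was at the start of the episode below 0.025 m and height (world z) of ring_a below 0.02 m)) and ((horizontal distance between ring_b and pan_centre below 0.013 m and z of ring_b in the frame of pan_centre between -0.003 and 0.032 m and angle between ring_b's own z axis and vertical below 0.12 rad and contact force between the fingers and ring_b below 0.05 N) or (distance of ring_b from where it was at the start of the episode below 0.025 m and height (world z) of ring_b below 0.02 m)) and ((horizontal distance between ring_c and pan_centre below 0.013 m and z of ring_c in the frame of pan_centre between -0.003 and 0.032 m and angle between ring_c's own z axis and vertical below 0.12 rad and contact force between the fingers and ring_c below 0.05 N) or (distance of ring_c from where it was at the start of the episode below 0.025 m and height (world z) of ring_c below 0.02 m)) and ((horizontal distance between ring_d and pan_centre below 0.013 m and z of ring_d in the frame of pan_centre between -0.003 and 0.032 m and angle between ring_d's own z axis and vertical below 0.12 rad and contact force between the fingers and ring_d below 0.05 N) or (distance of ring_d from where it was at the start of the episode below 0.025 m and height (world z) of ring_d below 0.02 m))).
It fails at once if the pan is pushed down beyond 0.055, near its bottom stop (value of joint pan above 0.055 m).
It fails at once if anything acts on the scale with more than 15 N (pushing hard, dropping a ring) (contact force between anything else and scale above 15 N).
It fails at once if the car yellow is moved by more than 15 mm (distance of car_yellow from where it was at the start of the episode above 0.015 m).
It fails at once if the eraser is moved by more than 15 mm (distance of eraser from where it was at the start of the episode above 0.015 m).
It fails at once if the thread reel is moved by more than 15 mm (distance of thread_reel from where it was at the start of the episode above 0.015 m).
It also fails if it takes over 72 s, if anything falls off the work surface, if the arm or the gripper's body presses on something with over 40 N, if the wrist force passes 120 N, or if a joint passes its speed limit or range.

## Working session

There is one attempt and no reset: what is moved stays moved. The work goes in short steps, Python scripts to look and compute and a tool call to move; the robot and the scene stay as the last step left them, time stands still between calls to the robot, and variables do not carry over. Pictures are saved under pics/ and viewed, at most 10 in all, crops included, and the job is handed in when it is done.

Besides the shell and the picture viewer there is one more tool, called as name(argument=value, ...) on one line, values as JSON. play_rows: Moves the arm, as the interface text tells. Its arguments: {"type":"object","properties":{"increments":{"type":"string"},"force":{"type":"number"}},"required":["increments"]}

```bash
mkdir -p pics; cat > h.py <<'E'
import numpy as np, cv2
from plant import robot
def cal(n):
    c=robot.calibration(n); f=240/np.tan(np.radians(c["vertical_fov"])/2)
    return f,c["cx"],c["cy"],cv2.Rodrigues(np.array(c["rvec"],float))[0],np.array(c["tvec"],float).ravel()
def px2w(n,u,v,z,c=None):
    f,cx,cy,R,t=c or cal(n); d=R.T@np.array([(u-cx)/f,(v-cy)/f,1]); o=-R.T@t
    return o+d*(z-o[2])/d[2]
def w2px(n,p,c=None):
    f,cx,cy,R,t=c or cal(n); q=R@np.array(p)+t; return q[:2]/q[2]*f+[cx,cy]
E
python3 - <<'E'
from h import *
s=robot.read_state(); print({k:np.round(v,3) for k,v in s.items()})
for n in("top","scene"):
    cv2.imwrite(f"pics/{n}0.png",robot.read_camera(n))
    qs=("ring_a","scale","pan_centre","car_yellow","eraser","thread_reel") if n=="top" else ("ring_a","pan_centre")
    for q in qs: print(n,q,[(np.round(d["centre"],3),round(d["conf"],2),np.round(w2px(n,d["centre"]))) for d in robot.landmark_of(n,q)])
E
```

```text
{'t': np.float64(0.0), 'q': array([ 1.212,  0.131,  1.489,  0.   ,  1.523, -0.085]), 'dq': array([-0.002,  0.002, -0.001, -0.001, -0.   , -0.   ]), 'joint_torque': array([ 2.0000e-03, -5.5983e+01, -4.9178e+01,  7.7000e-02,  3.5000e-02,
       -0.0000e+00]), 'tool_pos': array([0.162, 0.577, 0.218]), 'orientation': array([-4.290e-01, -3.112e+00,  3.000e-03]), 'force': array([ 0.072, -0.207, -0.472]), 'wrist_torque': array([-0.022,  0.02 , -0.013]), 'gripper_force': np.float64(0.0), 'opening': np.float64(0.093)}
top ring_a [(array([ 0.44 , -0.381,  0.002]), 0.72, array([447., 247.])), (array([ 0.524, -0.118, -0.001]), 0.71, array([351., 218.])), (array([ 0.434, -0.103,  0.001]), 0.64, array([345., 251.])), (array([ 0.535, -0.209,  0.001]), 0.63, array([384., 214.])), (array([ 0.54 , -0.38 , -0.002]), 0.62, array([446., 211.])), (array([ 0.377, -0.278,  0.004]), 0.56, array([410., 271.])), (array([ 0.462, -0.288,  0.003]), 0.46, array([413., 240.]))]
top scale [(array([ 0.468,  0.243, -0.002]), 0.79, array([220., 239.]))]
top pan_centre [(array([0.473, 0.249, 0.092]), 0.67, array([211., 236.]))]
top car_yellow [(array([0.525, 0.025, 0.002]), 0.76, array([299., 218.]))]
top eraser [(array([ 0.545, -0.301,  0.   ]), 0.57, array([417., 210.]))]
top thread_reel [(array([ 0.4  , -0.199,  0.001]), 0.39, array([381., 263.]))]
scene ring_a [(array([ 0.377, -0.277, -0.002]), 0.98, array([384., 356.])), (array([ 0.436, -0.377,  0.002]), 0.92, array([450., 360.])), (array([ 0.462, -0.285,  0.002]), 0.9, array([411., 329.])), (array([ 0.528, -0.211, -0.   ]), 0.75, array([394., 296.])), (array([ 0.436, -0.107, -0.001]), 0.69, array([327., 301.])), (array([ 0.543, -0.384,  0.001]), 0.67, array([477., 327.])), (array([ 0.524, -0.118, -0.   ]), 0.62, array([355., 281.]))]
scene pan_centre [(array([0.471, 0.248, 0.095]), 0.55, array([215., 203.])), (array([ 0.47 ,  0.249, -0.004]), 0.25, array([220., 238.]))]
```

View pics/top0.png

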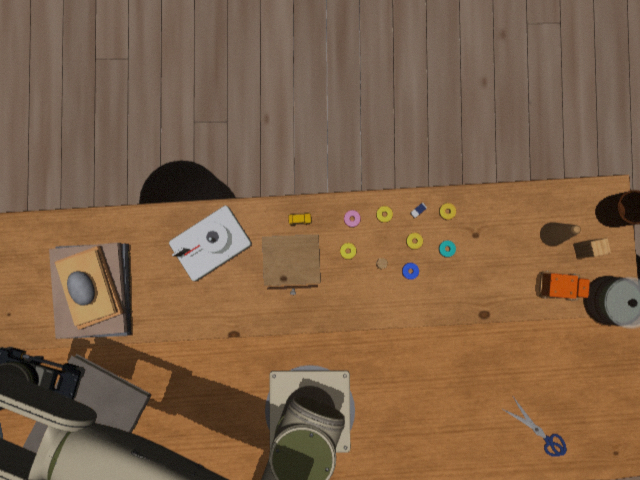

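View pics/scene0.png

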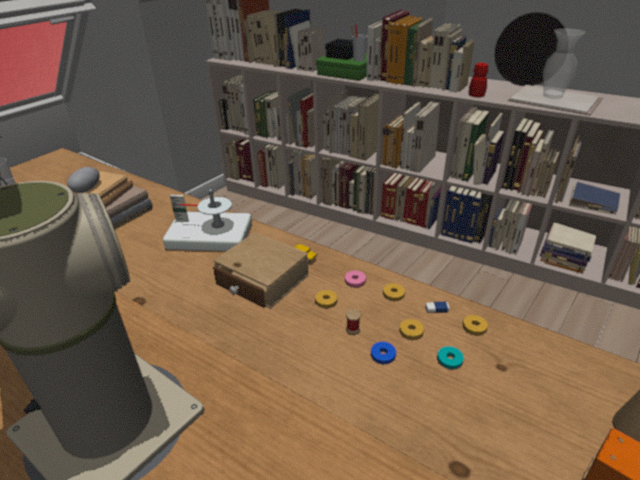

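Brass rings: px (348,251), (384,214), (415,241) and (448,211) in the top view. The pink (352,218), turquoise (448,249) and blue (410,271) ones are look-alikes, excluded by colour. The scale pan is at about (212,237), and its dial points down-left in the picture.

```bash
cat >> h.py <<'E'
def go(p,ydir=None):
    """tool-frame shift (mm) and yaw (deg) from the measured pose to world TCP p, closing axis along ydir"""
    s=robot.read_state(); R=cv2.Rodrigues(np.array(s["orientation"],float))[0]
    d=R.T@(np.array(p)-s["tool_pos"])*1000; yaw=0
    if ydir is not None:
        y=R.T@np.array([*ydir,0]); yaw=(np.degrees(np.arctan2(-y[0],y[1]))+90)%180-90
    print("t %.2f"%s["t"],"shift",np.round(d,1),"yaw %.1f"%yaw,"tcp",np.round(s["tool_pos"],4),"F",np.round(s["force"],2),"q6 %.2f"%s["q"][5])
E
python3 - <<'E'
from h import *
f,cx,cy,R,t=cal("wrist"); s=robot.read_state(); Rt=cv2.Rodrigues(s["orientation"])[0]
o=-R.T@t; print(f,"cam in tool",Rt.T@(o-s["tool_pos"]),"axes",np.round(Rt.T@R.T,2)); print("tool axes",np.round(Rt,2))
im=cv2.imread("pics/scene0.png")[160:260,140:320]; im2=cv2.imread("pics/top0.png")[190:290,160:260]
cv2.imwrite("pics/c1.png",np.hstack([cv2.resize(im,None,fx=2.5,fy=2.5,interpolation=2),cv2.resize(im2,(250,250),interpolation=2)]))
a=[px2w("top",u,v,.034)[:2] for u,v in((170,243),(232,207),(251,241),(195,280))]; print(np.round(a,3))
go([.47,.248,.33],(.86,.5)); go([.47,.248,.33],(-.5,.86))
E
```

```text
388.3776657934813 cam in tool [ 7.98460698e-02 -7.44769365e-05 -1.66653984e-01] axes [[ 0.   -0.96 -0.29]
 [ 1.    0.   -0.  ]
 [ 0.   -0.29  0.96]]
tool axes [[-0.96  0.27 -0.  ]
 [ 0.27  0.96 -0.  ]
 [ 0.   -0.   -1.  ]]
[[0.457 0.372]
 [0.553 0.204]
 [0.461 0.152]
 [0.357 0.304]]
t 0.50 shift [-385.5 -234.1 -111.4] yaw 44.1 tcp [0.1622 0.5776 0.2186] F [-0.15 -0.52  0.28] q6 -0.09
t 0.50 shift [-385.5 -234.1 -111.4] yaw -45.9 tcp [0.1622 0.5776 0.2186] F [-0.15 -0.52  0.28] q6 -0.09
```

View pics/c1.png

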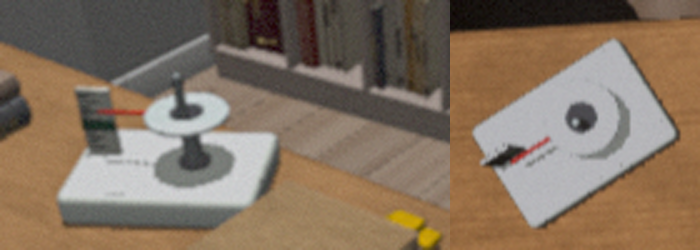

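play_rows(increments="-386 -234 -50 44 -1;-386 -234 -50 44 -1;-386 -234 -50 44 -1;-386 -234 -50 44 -1;-386 -234 -50 44 -1;-386 -234 -50 44 -1;-386 -234 -50 44 -1;-386 -234 -50 44 -1;-386 -234 -50 44 -1;-386 -234 -50 44 -1;-386 -234 -50 44 -1;-386 -234 -50 44 -1;-386 -234 -50 44 -1;-386 -234 -50 44 -1")

```text
t: 1.9
tool_pos: [0.4696, 0.2492, 0.2685]
orientation: [-1.56, -2.726, 0.0]
force: [0.6, 0.5, 0.5]
opening: 0.0928
gripper_force: 0.0
```

```bash
python3 - <<'E'
from h import *
go([.47,.248,.27],(.868,.497))
im=robot.read_camera("wrist"); c=cal("wrist"); cv2.imwrite("pics/w1.png",im); np.save("w1.npy",np.array([*c[:3],*c[3].ravel(),*c[4]]))
for q in("pan_centre","pan","scale"): print(q,[(np.round(d["centre"],3),round(d["conf"],2),np.round(w2px("wrist",d["centre"]))) for d in robot.landmark_of("wrist",q)[:2]] if q!="pan" else 0)
E
```

```text
t 1.90 shift [-1.2 -0.3 -1.5] yaw 0.6 tcp [0.4696 0.2492 0.2685] F [0.6  0.45 0.55] q6 -0.14
pan_centre [(array([0.473, 0.248, 0.093]), 0.74, array([319., 212.]))]
pan 0
scale [(array([ 0.471,  0.245, -0.001]), 0.86, array([315., 194.]))]
```

View pics/w1.png

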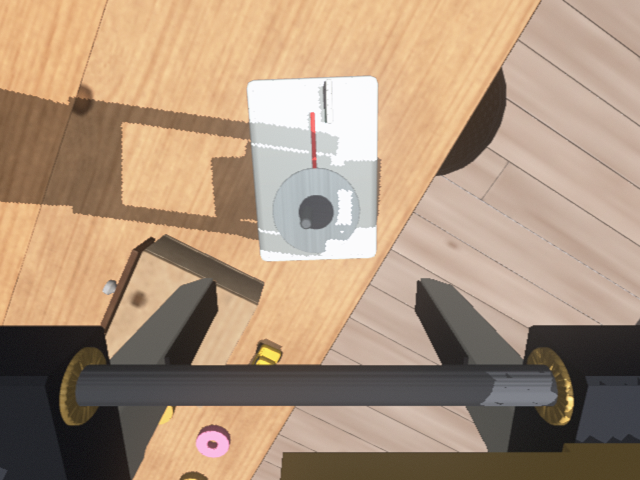

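The wrist view shows the pan disc around (316,210) with a dark hub and post near (306,224). I'll enlarge that.

```bash
python3 - <<'E'
from h import *
im=cv2.imread("pics/w1.png")[75:265,240:390]
cv2.imwrite("pics/c2.png",cv2.resize(im,None,fx=3.1,fy=3.1,interpolation=2))
E
```

```text
(no output)
```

View pics/c2.png

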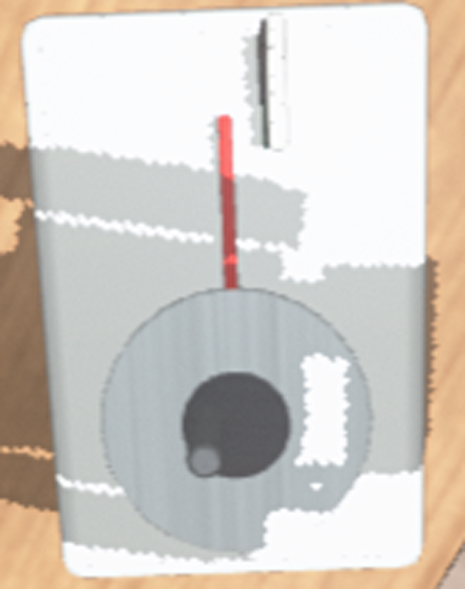

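```bash
python3 - <<'E'
from h import *
a=np.load("w1.npy"); c=(a[0],a[1],a[2],a[3:12].reshape(3,3),a[12:])
for z in(.087,.092,.097,.1):
    L=px2w("wrist",240+102/3.1,75+420/3.1,z,c);R=px2w("wrist",240+372/3.1,75+420/3.1,z,c)
    p=px2w("wrist",316.5,210.5,z,c); t=px2w("wrist",306.1,223.4,z+.044,c)
    print(z,"dia",np.linalg.norm(L-R),p[:2],t[:2],np.linalg.norm(t[:2]-p[:2]), (t-p)[:2])
go([.434,-.105,.2],(0,1))
E
```

```text
0.087 dia 0.08007896551946767 [0.47107953 0.24737199] [0.46397941 0.24275441] 0.008469578046066425 [-0.00710012 -0.00461757]
0.092 dia 0.0789291273045958 [0.47048092 0.2483842 ] [0.46341091 0.24398892] 0.008324873958874442 [-0.00707001 -0.00439528]
0.097 dia 0.07777928908972387 [0.46988231 0.24939641] [0.46284241 0.24522343] 0.008183760868477458 [-0.00703989 -0.00417299]
0.1 dia 0.0770893861608007 [0.46952314 0.25000374] [0.46250131 0.24596413] 0.00810089495809504 [-0.00702182 -0.00403961]
t 2.05 shift [-286.9 -210.1   68.6] yaw -59.6 tcp [0.4701 0.2487 0.2686] F [-0.46  0.51  0.92] q6 -0.14
```

play_rows(increments="-287 -210 60 0 -0.5;-287 -210 60 0 -0.5;-287 -210 60 0 -0.5;-287 -210 60 0 -0.5;-287 -210 60 0 -0.5;-287 -210 60 0 -0.5;-287 -210 60 0 -0.5;-287 -210 60 0 -0.5;-287 -210 60 0 -0.5;-287 -210 60 0 -0.5;-287 -210 60 0 -0.5")

```text
t: 3.15
tool_pos: [0.4347, -0.1043, 0.209]
orientation: [1.56, 2.726, 0.001]
force: [-0.9, 0.1, 0.2]
opening: 0.0693
gripper_force: 0.0
```

```bash
cat >> h.py <<'E'
def rings():
    im=robot.read_camera("wrist"); c=cal("wrist"); hsv=cv2.cvtColor(im,cv2.COLOR_BGR2HSV); out=[]
    m=cv2.inRange(hsv,(22,150,90),(34,255,255)); m=cv2.morphologyEx(m,cv2.MORPH_CLOSE,np.ones((5,5)))
    for k in cv2.findContours(m,cv2.RETR_EXTERNAL,cv2.CHAIN_APPROX_NONE)[0]:
        if cv2.contourArea(k)<300: continue
        h=cv2.convexHull(k); w=np.array([px2w("wrist",*q[0],.010,c)[:2] for q in h])
        (x,y),r=cv2.minEnclosingCircle((w*1000).astype(np.float32)); print("ring",round(x,1),round(y,1),"dia",round(2*r,1),"px",np.round(h[:,0].mean(0)))
    for d in robot.landmark_of("wrist","ring_a"): print(np.round(d["centre"],3),round(d["conf"],2))
    return im
E
python3 - <<'E'
from h import *
cv2.imwrite("pics/w2.png",rings()); go([.434,-.105,.003],(.868,.497))
E
```

```text
ring 524.9 25.2 dia 63.8 px [472. 134.]
[ 0.379 -0.278  0.003] 0.93
[ 0.456 -0.287  0.003] 0.91
[ 0.523 -0.118  0.   ] 0.88
[ 0.439 -0.374  0.002] 0.84
[ 0.538 -0.386  0.   ] 0.81
[ 0.436 -0.107 -0.001] 0.75
[ 0.532 -0.21   0.001] 0.68
t 3.25 shift [-2.00e-01 -1.00e+00  2.06e+02] yaw 0.7 tcp [ 0.4346 -0.1043  0.209 ] F [0.5  0.5  0.27] q6 -0.88
```

View pics/w2.png

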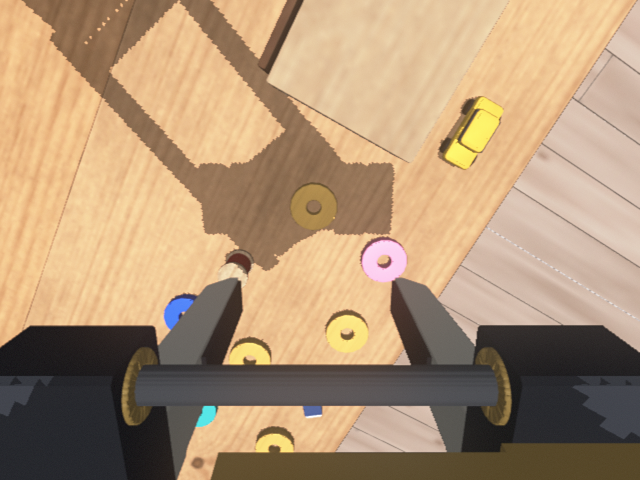

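The brass ring is at (314,206), in the arm's shadow. Pink is at (384,261), the reel at (238,265) and the car at (472,134). Brass is clearly distinguishable from the pink one.

```bash
python3 - <<'E'
from h import *
p=px2w("wrist",314,206,.012); print(p)
for u,v in((347,331),): print(px2w("wrist",u,v,.011))
go([p[0],p[1],.003],(.868,.497))
E
```

```text
[ 0.43361653 -0.10655847  0.012     ]
[ 0.53232102 -0.20579765  0.011     ]
t 3.25 shift [ -1.4  -2.1 206. ] yaw 0.7 tcp [ 0.4346 -0.1043  0.209 ] F [0.5  0.5  0.27] q6 -0.88
```

play_rows(increments="-1.5 -2 50 0 -0.5;-1.5 -2 100 0 -0.5;-1.5 -2 150 0 -0.5;-1.5 -2 190 0 -0.5;-1.5 -2 205 0 -0.5;-1.5 -2 205 0 -0.5;-1.5 -2 205 0 0.1;-1.5 -2 205 0 0.1;-1.5 -2 205 0 0.1;-1.5 -2 205 0 0.1;-1.5 -2 205 0 0.1;-1.5 -2 195 0 0.1;-1.5 -2 150 0 0.1;-1.5 -2 100 0 0.1;-1.5 -2 50 0 0.1;-1.5 -2 0 0 0.1;-1.5 -2 0 0 0.1", force=20)

```text
t: 4.95
tool_pos: [0.4369, -0.1096, 0.2177]
orientation: [1.557, 2.713, 0.003]
force: [0.5, -0.1, -0.8]
opening: 0.045
gripper_force: 20.0
```

```bash
python3 - <<'E'
from h import *
go([.4634,.2440,.165],(.868,.497)); print(robot.read_state()["opening"])
E
```

```text
t 4.95 shift [292.5 200.8  51.3] yaw 0.5 tcp [ 0.4369 -0.1096  0.2177] F [ 0.48 -0.15 -0.83] q6 -0.89
0.0449847994289238
```

play_rows(increments="50 34 20 0 0.1;292 201 30 0 0.1;292 201 30 0 0.1;292 201 30 0 0.1;292 201 30 0 0.1;292 201 30 0 0.1;292 201 30 0 0.1;292 201 30 0 0.1;292 201 30 0 0.1;292 201 51 0 0.1;292 201 51 0 0.1;292 201 51 0 0.1")

```text
t: 6.15
tool_pos: [0.4589, 0.2439, 0.1574]
orientation: [-1.565, -2.723, 0.002]
force: [0.2, -0.1, -0.9]
opening: 0.0446
gripper_force: 20.0
```

```bash
python3 - <<'E'
from h import *
go([.4634,.2440,.165],(.868,.497)); im=robot.read_camera("wrist"); go([.4634,.2440,.165])
cv2.imwrite("pics/w3.png",cv2.resize(im[180:350,220:420],None,fx=3,fy=3,interpolation=2))
s=robot.read_state(); R=cv2.Rodrigues(s["orientation"])[0]
print(w2px("wrist",s["tool_pos"]),w2px("wrist",s["tool_pos"]+R@[0,0,-.008]),w2px("wrist",[.4634,.244,.136]),w2px("wrist",[.4634,.244,.092]))
E
```

```text
t 6.15 shift [-2.2  3.9 -7.6] yaw 0.4 tcp [0.4589 0.2439 0.1574] F [ 0.18 -0.09 -0.85] q6 -0.14
t 6.20 shift [-2.2  3.2 -6.9] yaw 0.0 tcp [0.4595 0.2443 0.1581] F [-0.27  0.51 -2.41] q6 -0.14
[316.18508375 294.68296834] [316.18284028 302.45115474] [322.32799921 280.16734938] [321.29702866 252.33108308]
```

View pics/w3.png

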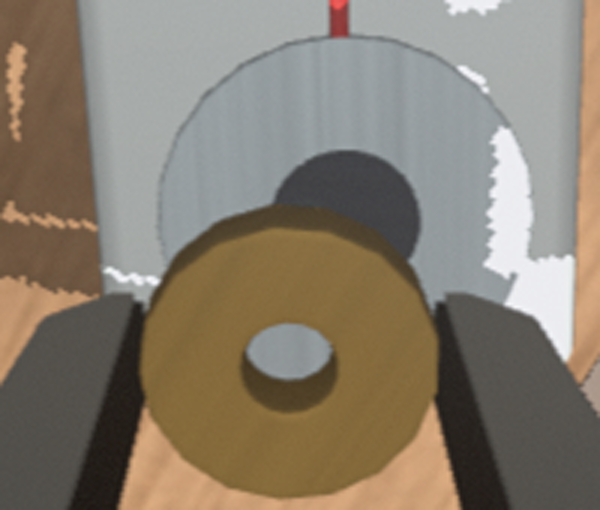

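The ring sits centred in the grip, hole centre at about (316,300), and nothing is touching yet. I'll shift it over the post estimate and lower lightly.

play_rows(increments="-3 3.3 0 0 0.1;-3 3.3 4 0 0.1;-3 3.3 8 0 0.1;-3 3.3 11 0 0.1;-3 3.3 14 0 0.1;-3 3.3 16 0 0.1;-3 3.3 18 0 0.1;-3 3.3 20 0 0.1;-3 3.3 22 0 0.1;-3 3.3 24 0 0.1;-3 3.3 26 0 0.1;-3 3.3 26 0 0.1;-3 3.3 26 0 0.1")

```text
t: 7.5
tool_pos: [0.4636, 0.2445, 0.1316]
orientation: [-1.563, -2.725, 0.0]
force: [0.1, 0.3, -1.1]
opening: 0.0452
gripper_force: 20.0
```

```bash
cat >> h.py <<'E'
def look(name):
    F=[];P=[]
    for i in range(3):
        im=robot.read_camera("wrist"); s=robot.read_state(); F.append(s["force"]);P.append(s["tool_pos"])
    cv2.imwrite(f"pics/{name}.png",cv2.resize(im[60:350,220:420],None,fx=2,fy=2,interpolation=2))
    print("F",np.mean(F,0),"tcp",np.mean(P,0),"t",s["t"],"open",s["opening"])
E
python3 - <<'E'
from h import *
look("w4")
E
```

```text
F [-0.08267166 -0.03099878 -1.12705931] tcp [0.46373781 0.24457329 0.13175368] t 7.65 open 0.04489241950926963
```

View pics/w4.png

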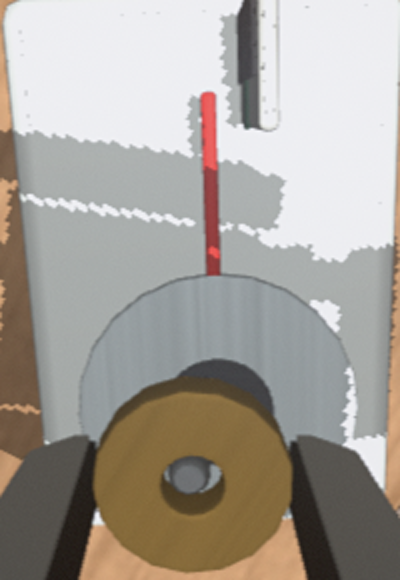

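The post shows concentric in the hole at crop (190,474) and there is no push, so I keep lowering.

play_rows(increments="0 0 4 0 0.1;0 0 8 0 0.1;0 0 12 0 0.1;0 0 16 0 0.1;0 0 20 0 0.1;0 0 24 0 0.1;0 0 27 0 0.1;0 0 30 0 0.1;0 0 32 0 0.1;0 0 34 0 0.1;0 0 34 0 0.1")

```text
t: 8.75
tool_pos: [0.4635, 0.2445, 0.0974]
orientation: [-1.563, -2.725, 0.0]
force: [0.4, 1.0, -1.1]
opening: 0.0448
gripper_force: 20.0
```

```bash
python3 - <<'E'
from h import *
look("w5")
E
```

```text
F [ 0.18682143 -0.0743561  -0.70459139] tcp [0.46369212 0.24458133 0.09768901] t 8.9 open 0.04492735561763124
```

View pics/w5.png

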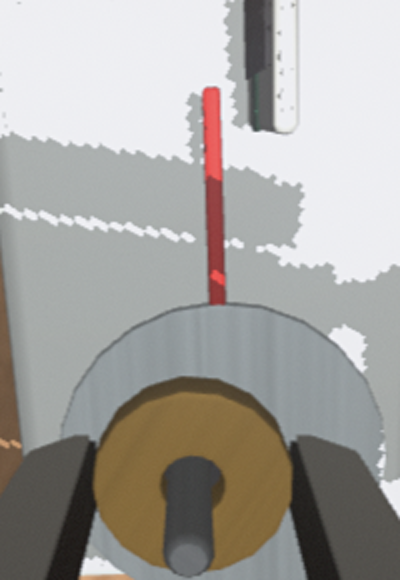

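play_rows(increments="0 0 2 0 0.1;0 0 4 0 0.1;0 0 6 0 0.1;0 0 8 0 0.1;0 0 10 0 0.1;0 0 11 0 0.1;0 0 11 0 0.1;0 0 11 0 0.1")

```text
t: 9.7
tool_pos: [0.4636, 0.2445, 0.0867]
orientation: [-1.563, -2.725, 0.0]
force: [-0.1, -0.5, -0.1]
opening: 0.0447
gripper_force: 20.0
```

```bash
python3 - <<'E'
from h import *
look("w6")
E
```

```text
F [ 0.20088354 -0.43488689  0.16171703] tcp [0.4636163  0.24451831 0.08667435] t 9.85 open 0.04488734170117513
```

play_rows(increments="0 0 0 0 -0.05;0 0 0 0 -0.25;0 0 0 0 -0.25;0 0 0 0 -0.25;0 0 -5 0 -0.25;0 0 -15 0 -0.25;0 0 -30 0 -0.25;0 0 -60 0 -0.25;0 0 -100 0 -0.25;0 0 -140 0 -0.25;0 0 -140 0 -0.25")

```text
t: 10.95
tool_pos: [0.4671, 0.246, 0.2356]
orientation: [1.559, 2.718, 0.016]
force: [1.8, -0.0, 0.5]
opening: 0.0582
gripper_force: 0.0
```

```bash
python3 - <<'E'
from h import *
im=robot.read_camera("wrist"); np.save("w7.npy",im)
g=cv2.cvtColor(im,cv2.COLOR_BGR2GRAY)
cv2.imwrite("pics/w7.png",im)
sc=robot.read_camera("scene"); 
cv2.imwrite("pics/c7.png",np.hstack([cv2.resize(im[100:300,240:400],None,fx=2.5,fy=2.5,interpolation=2),cv2.resize(sc[170:250,160:240],(390,500),interpolation=2)]) if 0 else np.hstack([cv2.resize(im[100:300,240:400],(400,500),interpolation=2),cv2.resize(sc[170:260,155:227],(400,500),interpolation=2)]))
go([.532,-.208,.19],(.868,.497))
for d in robot.landmark_of("wrist","pan_centre")[:1]+robot.landmark_of("scene","pan_centre")[:1]: print(d["centre"],d["conf"])
E
```

```text
t 11.05 shift [-425.  -170.8   38.9] yaw 0.5 tcp [0.4648 0.245  0.2294] F [ 0.67 -0.14 -0.43] q6 -0.14
[0.4746, 0.249, 0.0837] 0.85
[0.4719, 0.249, 0.0851] 0.95
```

View pics/c7.png

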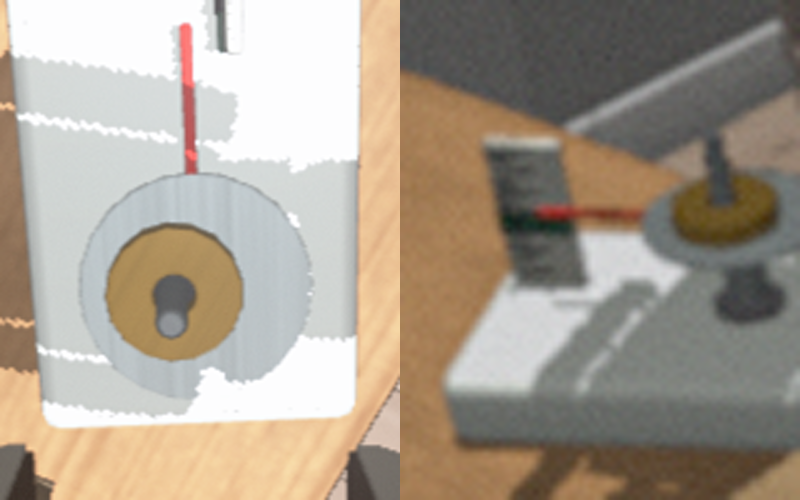

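Ring 1 lies flat on the pan round the post, and the pointer is just above or at the top of the green band. Next is ring 2 at (0.532,-0.208).

play_rows(increments="-425 -171 30 0 -0.5;-425 -171 30 0 -0.5;-425 -171 30 0 -0.5;-425 -171 30 0 -0.5;-425 -171 30 0 -0.5;-425 -171 30 0 -0.5;-425 -171 30 0 -0.5;-425 -171 30 0 -0.5;-425 -171 30 0 -0.5;-425 -171 30 0 -0.5;-425 -171 30 0 -0.5;-425 -171 30 0 -0.5;-425 -171 30 0 -0.5")

```text
t: 12.45
tool_pos: [0.5304, -0.207, 0.1963]
orientation: [-1.561, -2.725, -0.001]
force: [0.1, 0.1, -0.7]
opening: 0.0698
gripper_force: 0.0
```

```bash
cat >> h.py <<'E'
def ringreg():
    im=robot.read_camera("wrist"); c=cal("wrist")
    for d in robot.regions_of("wrist","ring_a"):
        m=d["pixels"].astype(np.uint8); k=max(cv2.findContours(m,0,1)[0],key=cv2.contourArea); h=cv2.convexHull(k)
        w=np.array([px2w("wrist",*q[0],.009,c)[:2] for q in h]); (x,y),r=cv2.minEnclosingCircle((w*1000).astype(np.float32))
        print("ring",round(x,1),round(y,1),"dia",round(2*r,1),"conf",round(d["conf"],2),"bgr",np.median(im[d["pixels"]],0))
E
python3 - <<'E'
from h import *
ringreg(); go([.532,-.208,.003],(.868,.497))
E
```

```text
ring 461.5 -288.9 dia 48.2 conf 0.89 bgr [112. 203. 241.]
ring 439.1 -377.2 dia 51.6 conf 0.83 bgr [235. 234.  90.]
ring 522.5 -119.5 dia 47.3 conf 0.82 bgr [249. 227. 253.]
ring 533.4 -208.3 dia 46.4 conf 0.62 bgr [ 79. 139. 175.]
ring 378.8 -277.3 dia 49.5 conf 0.61 bgr [251. 136.  77.]
ring 540.2 -378.3 dia 50.1 conf 0.59 bgr [128. 228. 251.]
t 12.55 shift [ -1.4   0.7 193.8] yaw 0.6 tcp [ 0.5307 -0.2072  0.1968] F [-0.49 -0.09  1.  ] q6 -0.99
```

play_rows(increments="-2.3 1.8 50 0 -0.5;-2.3 1.8 100 0 -0.5;-2.3 1.8 150 0 -0.5;-2.3 1.8 180 0 -0.5;-2.3 1.8 193 0 -0.5;-2.3 1.8 193 0 -0.5;-2.3 1.8 193 0 0.1;-2.3 1.8 193 0 0.1;-2.3 1.8 193 0 0.1;-2.3 1.8 193 0 0.1;-2.3 1.8 193 0 0.1;-2.3 1.8 183 0 0.1;-2.3 1.8 140 0 0.1;-2.3 1.8 90 0 0.1;-2.3 1.8 40 0 0.1;-2.3 1.8 0 0 0.1;-2.3 1.8 0 0 0.1;-2.3 1.8 0 0 0.1", force=20)

```text
t: 14.35
tool_pos: [0.5337, -0.2101, 0.198]
orientation: [1.562, 2.723, 0.0]
force: [0.1, 0.4, -1.9]
opening: 0.0449
gripper_force: 20.0
```

```bash
python3 - <<'E'
from h import *
im=robot.read_camera("wrist"); s=robot.read_state(); R=cv2.Rodrigues(s["orientation"])[0]
for z in(-.008,-.009): print("pred top centre",w2px("wrist",s["tool_pos"]+R@[0,0,z]))
hsv=cv2.cvtColor(im,cv2.COLOR_BGR2HSV)[240:360,250:390]; print(hsv[60,35],im[300,285])
for d in robot.regions_of("wrist","ring_a"):
    ys,xs=np.nonzero(d["pixels"]); print(xs.min(),xs.max(),ys.min(),ys.max(),round(d["conf"],2))
    if ys.max()>320 and xs.min()<300<xs.max() and xs.max()-xs.min()>70:
        m=d["pixels"].astype(np.uint8); ks,hh=cv2.findContours(m,cv2.RETR_CCOMP,1)
        for k in ks: print(" cont",cv2.boundingRect(k),cv2.contourArea(k))
go([.4635,.2445,.165],(.868,.497)); print(s["opening"])
E
```

```text
pred top centre [316.17483679 302.4963242 ]
pred top centre [316.1745139  303.51580927]
[ 19 141 185] [ 83 147 185]
184 232 214 260 0.97
331 383 85 138 0.94
107 159 159 208 0.79
266 366 243 341 0.63
 cont (266, 243, 101, 99) 7696.0
 cont (303, 284, 28, 18) 373.5
127 174 277 321 0.56
t 14.45 shift [426.3 169.8  30.5] yaw 0.5 tcp [ 0.5321 -0.2092  0.1947] F [-0.26 -0.13 -1.06] q6 -0.99
0.04548524437947836
```

play_rows(increments="50 20 0 0 0.1;424 170 0 0 0.1;424 170 0 0 0.1;424 170 0 0 0.1;424 170 0 0 0.1;424 170 0 0 0.1;424 170 0 0 0.1;424 170 0 0 0.1;424 170 0 0 0.1;424 170 0 0 0.1;424 170 15 0 0.1;424 170 30 0 0.1;424 170 30 0 0.1;424 170 30 0 0.1;424 170 30 0 0.1")

```text
t: 15.95
tool_pos: [0.4665, 0.2411, 0.1668]
orientation: [1.566, 2.723, 0.0]
force: [-0.3, -0.3, -1.2]
opening: 0.0449
gripper_force: 20.0
```

```bash
cat >> h.py <<'E'
def held():
    im=robot.read_camera("wrist"); s=robot.read_state(); hsv=cv2.cvtColor(im,cv2.COLOR_BGR2HSV)
    sub=hsv[235:355,255:378]; m=cv2.inRange(sub,(12,90,50),(32,255,255)); 
    ks,hh=cv2.findContours(m,cv2.RETR_CCOMP,cv2.CHAIN_APPROX_NONE)
    for k in ks:
        if cv2.contourArea(k)>60:
            b=cv2.boundingRect(k); print(" cont x %d-%d y %d-%d"%(b[0]+255,b[0]+b[2]+255,b[1]+235,b[1]+b[3]+235),cv2.contourArea(k))
    print("F",np.round(s["force"],2),"tcp",np.round(s["tool_pos"],4)); return im
E
python3 - <<'E'
from h import *
im=held(); go([.4649,.2426,.124],(.868,.497)); w=cv2.cvtColor(cv2.imread("pics/w4.png"),6)
print(cv2.cvtColor(im,6)[276:316:2,296:338:3])
E
```

```text
cont x 257-374 y 235-355 10692.5
 cont x 301-332 y 283-297 329.5
F [ 0.12  0.56 -0.82] tcp [0.4667 0.2414 0.1672]
t 16.00 shift [ 1.9 -1.  43.2] yaw 0.4 tcp [0.4667 0.2414 0.1672] F [ 0.12  0.56 -0.82] q6 -0.15
[[110 111 108 112 108 110 110 109 110 110 110 111 111 111]
 [109 109 111 110 110 111 109 108 112 111 110 112 109 110]
 [111 109 110 108 110 109 109 109 110 111 111 109 109 108]
 [111 110 109 109 111 107 105 106 106 108 111 110 109 108]
 [110 111 109 109 107 125 143 150 139 108 108 109 109 109]
 [109 109 109 108 151 146 147 153 147 147 112 106 107 108]
 [109 109 106 161 165 164 162 157 153 146 146 107 107 111]
 [109 110 106 166 166 167 167 165 166 165 164 164 106 109]
 [111 107 123 155 154 152 152 150 151 151 149 161 107 110]
 [110 106  95 140 138 138 139 138 136 137 136 180  94 111]
 [109 103  63 162 163 165 171 172 171 173 171 103  83 110]
 [110  97  58 136 166 171 171 168 170 174 157  58  84 110]
 [109 100  63  61 136 176 171 168 170 149  72  60  85 111]
 [110 106  63  64  62  88 123 121  99  64  63  63  97 111]
 [110 107  68  63  65  63  63  63  65  63  64  64 109 111]
 [109 108  92  65  66  66  65  66  66  66  66  74 109 109]
 [108 109 106  74  66  68  66  66  68  66  70 102 109 110]
 [110 109 110 105  75  68  67  68  68  71  90 112 110 109]
 [109 109 110 113 108  83  76  75  80 106 116 110 110 109]
 [109 108 112 112 110 113 114 118 118 114 112 111 110 106]]
```

play_rows(increments="1.9 -1 0 0 0.1;1.9 -1 10 0 0.1;1.9 -1 18 0 0.1;1.9 -1 24 0 0.1;1.9 -1 28 0 0.1;1.9 -1 31 0 0.1;1.9 -1 34 0 0.1;1.9 -1 36 0 0.1;1.9 -1 38 0 0.1;1.9 -1 40 0 0.1;1.9 -1 43 0 0.1;1.9 -1 43 0 0.1")

```text
t: 17.2
tool_pos: [0.4639, 0.2431, 0.1231]
orientation: [-1.563, -2.725, 0.001]
force: [-0.3, -0.4, -1.8]
opening: 0.0446
gripper_force: 20.0
```

```bash
python3 - <<'E'
from h import *
im=held(); g=cv2.cvtColor(im,6)
ref=cv2.cvtColor(cv2.imread("pics/w4.png"),6)[::2,::2]
print("ref (ring 1 at same stage)");print(ref[222:262:2,76:118:3]); print("now");print(g[276:318:2,296:338:3])
print(np.mean([ (robot.read_camera("wrist") is not None) and robot.read_state()["force"] for _ in range(3)],0))
E
```

```text
cont x 257-376 y 235-355 10848.0
 cont x 305-327 y 283-305 363.0
F [-0.35 -0.06 -2.06] tcp [0.464  0.2432 0.1234]
ref (ring 1 at same stage)
[[111 111 110 109 109 111 110 109 109 110 111 110 109 109]
 [110 111 111 110 110 110 109 109 109 110 110 110 109 108]
 [110 110 109 110 110 108 106 109 108 109 111 110 108 110]
 [111 110 110 109 109  98  82  83  86 108 108 108 106 109]
 [111 110 110 109  79  75  78  79  70  70  91 107 107 107]
 [109 109 110  78  75  90  92  86  81  64  98 102 107 110]
 [109 110 102  71  85 111 114 109  89  69 145 139 106 111]
 [110 108 111  73 100 113 114 113 106  71 144 151 102 110]
 [110 110  92  79 111 113 113 115 114  71 141 141  89 109]
 [110 106  64  86 112 112 112 114 114  74 149 115  76 109]
 [109 101  57  64 106 113 112 112 114  84 145  63  76 111]
 [110 103  61  61  75 114 112 115  86 129  77  59  78 109]
 [111 107  62  63  61  74  99  81  93  66  61  61  85 109]
 [110 109  71  62  62  62  62  64  63  65  64  63 100 108]
 [108 108  90  64  64  66  65  65  66  65  63  68 109 109]
 [108 107 108  71  64  65  65  67  65  65  68  92 111 110]
 [108 109 109 1
[... 803 characters left out ...]
 94  95 108]
 [108 103  61  97  97 112 111 114 114  95  99  77  83 109]
 [110  96  59  88  87 112 112 111 115  79 101  60  83 110]
 [110  99  62  61  72 106 114 114 100  79  63  63  85 109]
 [110 106  61  63  61  65  84  76  62  62  62  64  94 108]
 [109 106  68  63  64  63  62  63  66  63  64  65 108 109]
 [109 109  94  64  65  66  65  64  64  67  64  76 109 109]
 [108 111 108  72  66  66  67  65  64  64  69 106 109 109]
 [110 109 108 104  76  68  65  67  69  71  88 112 110 109]
 [108 108 109 113 107  84  73  76  79 105 115 111 112 109]
 [110 109 108 111 113 115 117 117 120 113 111 110 111 107]
 [110 108 110 109 108 109 111 113 112 112 110 110 109 108]]
[-0.00364423  0.207012   -1.27792218]
```

The post is centred in the hole, so I lower onto ring 1.

play_rows(increments="0 0 4 0 0.1;0 0 8 0 0.1;0 0 12 0 0.1;0 0 16 0 0.1;0 0 19 0 0.1;0 0 21 0 0.1;0 0 23 0 0.1;0 0 25 0 0.1;0 0 27 0 0.1;0 0 29 0 0.1;0 0 31 0 0.1;0 0 33 0 0.1;0 0 34 0 0.1;0 0 34 0 0.1")

```text
t: 18.8
tool_pos: [0.4642, 0.2433, 0.0896]
orientation: [-1.563, -2.725, 0.0]
force: [-0.3, -0.6, 0.3]
opening: 0.0447
gripper_force: 20.0
```

```bash
python3 - <<'E'
from h import *
look("w8")
E
```

```text
F [-0.36159835 -0.20651394 -0.46353641] tcp [0.4642178  0.24325171 0.08971161] t 18.95 open 0.04488387553060618
```

play_rows(increments="0 0 1.5 0 0.1;0 0 3 0 0.1;0 0 3 0 0.1;0 0 3 0 -0.05;0 0 3 0 -0.25;0 0 3 0 -0.25;0 0 3 0 -0.25;0 0 -3 0 -0.25;0 0 -15 0 -0.25;0 0 -30 0 -0.25;0 0 -60 0 -0.25;0 0 -100 0 -0.25;0 0 -130 0 -0.25;0 0 -130 0 -0.25;0 0 -130 0 -0.25;0 0 -130 0 -0.25")

```text
t: 20.55
tool_pos: [0.4638, 0.2431, 0.2192]
orientation: [-1.563, -2.725, 0.001]
force: [-0.1, -0.1, -0.9]
opening: 0.058
gripper_force: 0.0
```

```bash
python3 - <<'E'
from h import *
for i in range(2):
    for n in("wrist","scene","top"):
        robot.read_camera(n)
        for d in robot.landmark_of(n,"pan_centre")[:1]: print(n,np.round(d["centre"],4),round(d["conf"],2))
def prof(im,name):
    hsv=cv2.cvtColor(im,cv2.COLOR_BGR2HSV)
    r=cv2.inRange(hsv,(0,150,80),(6,255,255))|cv2.inRange(hsv,(174,150,80),(180,255,255)); g=cv2.inRange(hsv,(45,70,20),(95,255,255))
    for q,m in(("red",r),("green",g)):
        m=m.copy(); m[:150]=0; m[270:]=0; m[:,:155]=0; m[:,250:]=0
        ys,xs=np.nonzero(m); print(name,q,len(xs),(xs.min(),xs.max(),ys.min(),ys.max(),ys.mean()) if len(xs) else 0)
        if q=="green":
            for x in range(xs.min(),xs.max()+1): print("  col",x,ys[xs==x])
        elif len(xs):
            x=xs.min(); print("  tip",[(x+i,ys[xs==x+i]) for i in range(3)])
s0=cv2.imread("pics/scene0.png"); s2=robot.read_camera("scene"); cv2.imwrite("pics/scene2.png",s2)
prof(s0,"start"); prof(s2,"now")
go([.4635,.2445,.2])
E
```

```text
scene [0.4715 0.2478 0.073 ] 0.6
top [0.469  0.2481 0.0713] 0.57
wrist [0.4757 0.2484 0.0707] 0.86
scene [0.4705 0.2463 0.0722] 0.55
top [0.4705 0.2499 0.0718] 0.62
start red 18 (np.int64(182), np.int64(196), np.int64(204), np.int64(205), np.float64(204.38888888888889))
  tip [(np.int64(182), array([204])), (np.int64(183), array([204])), (np.int64(184), array([204]))]
start green 21 (np.int64(174), np.int64(184), np.int64(208), np.int64(210), np.float64(209.47619047619048))
  col 174 [208 209 210]
  col 175 [210]
  col 176 [209 210]
  col 177 [210]
  col 178 [209 210]
  col 179 [209 210]
  col 180 [209 210]
  col 181 [209 210]
  col 182 [209 210]
  col 183 [209 210]
  col 184 [209 210]
now red 14 (np.int64(180), np.int64(187), np.int64(210), np.int64(212), np.float64(211.28571428571428))
  tip [(np.int64(180), array([211])), (np.int64(181), array([211])), (np.int64(182), array([211, 212]))]
now green 16 (np.int64(174), np.int64(184), np.int64(209), np.int64(210), np.float64(209.3125))
  col 174 [209 210]
  col 175 [209 210]
  col 176 [209 210]
  col 177 [209 210]
  col 178 [209 210]
  col 179 [209]
  col 180 [209]
  col 181 [209]
  col 182 [209]
  col 183 [209]
  col 184 [209]
t 21.20 shift [ 1.4  0.  19.6] yaw 0.0 tcp [0.4642 0.2432 0.2196] F [0.06 0.42 0.45] q6 -0.14
```

```bash
python3 - <<'E'
from h import *
im=np.mean([robot.read_camera("scene").astype(float) for _ in range(8)],0)
s0=cv2.imread("pics/scene0.png").astype(float)
for n,a in(("start",s0),("now",im)):
    print(n)
    for v in range(192,224): 
        L=a[v,174:179].mean(0); M=a[v,181:185].mean(0); print(v,"G-R left %.0f bright %.0f | tip cols R-G %.0f G-R bright %.0f"%(L[1]-L[2],L.mean(),M[2]-M[1],M.mean()))
d=np.array([-.497,.868,0])
for z in(.107,.034): print(z,w2px("scene",np.array([.470,.248,z])+.094*d))
E
```

```text
start
192 G-R left -37 bright 118 | tip cols R-G 16 G-R bright 92
193 G-R left -39 bright 122 | tip cols R-G 31 G-R bright 108
194 G-R left -25 bright 143 | tip cols R-G 29 G-R bright 133
195 G-R left -9 bright 162 | tip cols R-G 16 G-R bright 152
196 G-R left -1 bright 130 | tip cols R-G 11 G-R bright 131
197 G-R left 1 bright 84 | tip cols R-G 10 G-R bright 102
198 G-R left 0 bright 80 | tip cols R-G 8 G-R bright 97
199 G-R left 0 bright 85 | tip cols R-G 7 G-R bright 97
200 G-R left 0 bright 75 | tip cols R-G 4 G-R bright 95
201 G-R left 1 bright 78 | tip cols R-G 1 G-R bright 94
202 G-R left 1 bright 82 | tip cols R-G 4 G-R bright 94
203 G-R left -1 bright 78 | tip cols R-G 34 G-R bright 92
204 G-R left -2 bright 66 | tip cols R-G 81 G-R bright 84
205 G-R left -3 bright 71 | tip cols R-G 56 G-R bright 82
206 G-R left 1 bright 80 | tip cols R-G 8 G-R bright 88
207 G-R left -0 bright 68 | tip cols R-G -6 G-R bright 82
208 G-R left 9 bright 45 | tip cols R-G -10 G-R bright 60
209 G-R left 14 bright 36 | tip cols R-G -16 G-R bright 41
210 G-R left 17 bright 36 | tip cols R-G -20 G-R 
[... 1995 characters left out ...]
ft -3 bright 78 | tip cols R-G 17 G-R bright 89
214 G-R left -3 bright 74 | tip cols R-G -3 G-R bright 90
215 G-R left -4 bright 79 | tip cols R-G -1 G-R bright 92
216 G-R left -6 bright 79 | tip cols R-G -2 G-R bright 96
217 G-R left -8 bright 88 | tip cols R-G -0 G-R bright 95
218 G-R left -7 bright 90 | tip cols R-G -0 G-R bright 86
219 G-R left -3 bright 108 | tip cols R-G -1 G-R bright 88
220 G-R left -0 bright 126 | tip cols R-G -1 G-R bright 94
221 G-R left 2 bright 144 | tip cols R-G -2 G-R bright 120
222 G-R left 2 bright 183 | tip cols R-G -2 G-R bright 176
223 G-R left 1 bright 208 | tip cols R-G -2 G-R bright 201
0.107 [175.24009477 197.27000822]
0.034 [181.1418428  223.36200797]
```

```bash
python3 - <<'E'
from h import *
from scipy.optimize import fsolve
a=np.load("w1.npy"); c=(a[0],a[1],a[2],a[3:12].reshape(3,3),a[12:])
A=px2w("wrist",240+264/3.1,75+20/3.1,.107,c); B=px2w("wrist",240+264/3.1,75+146/3.1,.107,c)
T=px2w("wrist",240+224/3.1,75+117/3.1,.092,c); Q=px2w("wrist",240+231/3.1,75+286/3.1,.092,c)
print("plate",A,B,np.linalg.norm(A-B),"pointer",T,Q)
def h(P,Qq,u,v):
    s,z=fsolve(lambda x: w2px("scene",[*(P+x[0]*(Qq-P))[:2],x[1]])-[u,v],[.3,.08]); return s,z
for u in(176,):
    for v in(196.2,207.6,211.6,222): print("plate row",v,h(A,B,u,v))
print("pointer start",h(T,Q,182.5,204.4),"now",h(T,Q,182.5,211.3), h(T,Q,185,211.5))
E
```

```text
plate [0.4216065  0.34495283 0.107     ] [0.43741579 0.31846256 0.107     ] 0.030849118479173095 pointer [0.42450645 0.31948888 0.092     ] [0.44925183 0.28104377 0.092     ]
plate row 196.2 (np.float64(0.4343247155143724), np.float64(0.10626909042748743))
plate row 207.6 (np.float64(0.22367070158551605), np.float64(0.07463870018185051))
plate row 211.6 (np.float64(0.148065448963223), np.float64(0.06328632383515145))
plate row 222 (np.float64(-0.05278083564196097), np.float64(0.03312859627533474))
pointer start (np.float64(0.14624347665705847), np.float64(0.09053807620665531)) now (np.float64(0.06470951938574512), np.float64(0.07138875936295865)) (np.float64(0.19768701430030433), np.float64(0.07098527905085714))
```

The pan height and the pointer against the band both give a reading of about 0.033. The band spans 0.030 to 0.042, so two rings are enough and a third would overshoot.

```bash
python3 -c "
from plant import robot
print(robot.close_job())"
```

```text
the job is handed in; nothing more can be done
None
```

I loaded two brass rings onto the post and let go of them there; the scale reads about 0.033 (green band 0.030 to 0.042), the other two brass rings were left where they lay, and I handed the job in (no verdict was returned).

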